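Set the length gauge to its pinned stop

ROBOT

A 6-joint arm with a two-finger parallel gripper is mounted at the origin on the work surface. World frame = base frame: x ahead of the robot, y to its left, z up, the work surface at z = 0. Lengths are in mm, angles in rad, forces in N, time in s.
With the tool pointing down it reaches from about 400 to 925 mm from the base axis. Payload 12.5 kg.
Tool frame: the origin (TCP) lies at the very end of the fingers, on their centre line; the grasp point (between the pads) lies 19 mm behind it; z points along the fingers, y is the direction in which the jaws open and shut (so a half turn about z gives the same grasp; the last joint's range is limited). The gripper opens to 95 mm and grips with 3 to 60 N. Pads are 20 mm wide; open, the fingers measure 119 mm over their backs; the gripper's body (75 mm by 180 mm) begins 59 mm behind the grasp point.
Start: joints at [1.183, 0.491, 1.559, -0, 1.092, -0.106], TCP at [173.786, 600.371, 214.661] pointing down, gripper open.
Joint ranges: [-3.1, 3.1], [-0.84, 2.19], [0.05, 2.79], [-1.13, 4.28], [0.06, 2.93], [-2.69, 2.69]. Speed limits (rad/s): [2.22, 2.22, 2.79, 3.14, 3.14, 3.14].

INTERFACE

Orientations are given as [roll, pitch, yaw] about the fixed x, y, z axes, in that order (R = Rz(yaw) Ry(pitch) Rx(roll)).
In Python, from cell import env gives the robot as it stands.
- The arm moves only by the shell command python3 -m pendant 'ROWS'. ROWS is JSON, a list that holds one entry, the list of rows, each a list of 5 numbers: the opening, from 0 (shut) to 1 (fully open), then the shift along the tool's x, y, z in m, then the turn about the tool's z in rad. A call has exactly 8 rows; each row is the pose to reach, as a shift and turn from the pose commanded when the call began, along the tool's axes at that moment; what a row does not reach only later rows make up. A row lasts 1/10 s, in which the tool goes at most 50 mm and 8.59 degrees, less where a joint would pass 70% of its speed; a pose out of reach is approached as far as the arm can. A call with a gripper value outside its range is refused whole. The fingers move at their own pace and stop on an object; the grip force is fixed at half the most. Time passes only in rows, so rows that repeat a pose let the fingers close, or fill a call up. It gives the time, the measured TCP pose, the force and the opening at its end, in the units of the state.
- env.state(): the state, without advancing time (a new reading comes with each control period).
- env.read_camera(name): name is "scene" or "side" or "wrist"; returns a dict with "image" (400x640x3 uint8, blue, green, red), "range_z" (400x640 float32, mm along the optical axis (not along the pixel's ray), 0 where there is no reading), "fx", "fy", "cx", "cy" (pixels), "rvec" (rotation vector, rad) and "tvec" (3), from world to camera coordinates, as OpenCV has them; the wrist camera has in their place "tool_from_camera" (4x4, takes a point from camera to tool coordinates, whose origin is the TCP and whose axes are the flange's). Camera axes: x right, y down, z forward; pixel columns grow to the right and rows downward; lengths in mm; the calibration is good to about 2 mm. A picture is of the moment at which its call begins: read the wrist's pose just before it.
- env.job_done(): hands the job in, once; it reports no verdict.
The state is a dict: "t": time; "joints": joint angles; "qvel": joint speeds; "tau": joint torques, N m; "eef_pos": TCP position; "tcp_rot": TCP orientation; "ft_force": force on the tool from outside, world axes, zero at the start; "moment": the same for the moment, N m; "opening": opening from 0.0 (shut) to 1.0 (fully open).
Only numpy, scipy, OpenCV 4.12 (cv2) and the standard library are available. Lean on these libraries where they do the work, as an engineer would, in place of code of your own. Each camera call takes 0.05 s, during which the arm holds its last target. There are 200 camera calls.

TASK

On the bench length gauge, press down the thumb pad in the middle of the carriage to free its brake, keep it pressed and push the carriage along the rail until it is fully home against the stop that carries the upright pin; then let go so that the pad springs back up and the brake holds the carriage there. Use the fingertips only: never drag the carriage with its brake on and do not run it against the plain stop. Leave the loose things around the gauge where they are.

Things in the scene. Friction and masses are not known exactly. Their poses are not given: they have to be found in the camera images.
- gauge: the length gauge, fixed to the bench: grey base plate 12 mm thick, 420 mm long along its y axis, reaching 60 mm to its -x side and 85 mm to its +x side, with an end block at each end (62 mm high) and two round steel rails along y, 31 mm either side of the middle. Origin: on the bench under the middle of the rails; x across the rails, y along them, z up.
- carriage (a joint): where the aluminium carriage stands along the rails, m: 0 at the middle of the gauge, growing towards the gauge's +y. The carriage is 92 mm wide across the rails and 90 mm long along them, its top 56 mm (end bridges; sides 54 mm) above the bench. A spring brake clamps it to the rail while the pad is up (it holds about 15 to 25 N, and it must not be forced); with the pad down it slides with about 1.5 to 3 N. It cannot be lifted off.
- pad (a joint): how far the black thumb pad in the middle of the carriage is pressed down, m: 0 up (brake on), 0.006 fully down against its limit. The brake lets go within the first 2 mm. The spring needs 12 N to start and 14 N fully down, and returns the pad to 0 when let go.
- pad_top (a point): the centre of the pad's flat pressing face, which is also the middle of the carriage's length and width: 64 mm above the bench when up, 58 mm when down; it moves with the pad. The flat is 50 mm long along the rails and 34 mm across, with a ridge 6 mm thick and 5 mm high at each of its two ends, against which a fingertip may push.
- pin_stop_mid (a point): the pinned stop, middle of its top face, 60 mm above the bench. A steel block across the rails, 100 mm across by 24 mm along the rails, fixed, with a low round screw head (8 mm high, at -x) and, 30 mm to its +x side, an upright steel pin (8 mm thick) with a 24 mm ball on its end, reaching 110 mm above the bench. Axes as the gauge. It is on either side of the carriage. The carriage meets it when the pad's centre is 57 mm (45 + 12) from this point along the rails.
- plain_stop_mid (a point): the plain stop, middle of its top face: the same block on the other side of the carriage, with the screw head but no pin. The carriage would meet it at 57 mm as well.
- socket: loose wrench socket, a steel tube standing upright, 28 mm diameter, 60 mm high; origin under its centre
- valve: loose engine valve standing on its head: head 38 mm diameter, stem 8 mm, 88 mm high; origin under its centre
- spark_plug: loose spark plug lying on the bench, about 84 mm long along its y axis, 21 mm thick; origin under its hexagon
- jar: loose glass jar, 64 mm diameter, 75 mm high; origin under its centre
- plug_box: loose cardboard box, 60 x 80 x 45 mm high; origin under its centre
- spray_can: loose white spray can standing upright, 60 mm diameter, 170 mm high; origin under its centre
- wrench: loose open wrench lying flat on the bench along its x axis, 170 mm long; origin under its middle

How it is judged (in metres and radians):
On the way, in this order (a step that is already met when the one before it is completed fails the run):
1. the thumb pad is pressed down (at least 3.5 mm), freeing the brake (value of joint pad above 0.0035 m), for 0.1 s.
2. the carriage is pushed home against the pinned stop (within 3 mm) (horizontal distance between pad_top and pin_stop_mid below 0.06 m), for 0.2 s.
At the end, for the whole second after the job is handed in: the carriage stands within 3 mm of the pinned stop, at rest, with the thumb pad sprung back up (pressed less than 1 mm), the brake on (horizontal distance between pad_top and pin_stop_mid below 0.06 m and value of joint pad below 0.001 m and velocity of joint carriage between -0.005 and 0.005 m/s); the robot touches nothing.
It fails at once if the carriage is dragged with its brake on (moving faster than 30 mm/s while the pad is pressed less than 0.5 mm) (value of joint pad below 0.0005 m and (velocity of joint carriage above 0.03 m/s or velocity of joint carriage below -0.03 m/s)).
It fails at once if the carriage is run against the plain stop (within 3 mm) (horizontal distance between pad_top and plain_stop_mid below 0.06 m).
It fails at once if a loose thing around the gauge is moved more than 20 mm, lifted or knocked over (distance of any of socket, valve, spark_plug, jar, plug_box, spray_can, wrench from where it was at the start of the episode above 0.02 m or angle between any of socket, valve, spark_plug, jar, plug_box, spray_can, wrench's own z axis and vertical above 0.5 rad).
It also fails if it takes over 35 s, if anything falls off the work surface, if the arm or the gripper's body presses on something with over 40 N, if the wrist force passes 120 N, or if a joint passes its speed limit or range.

## Working session

There is one attempt and no reset: what is moved stays moved. The work goes in short steps, Python scripts to look and compute and a shell command to move; the robot and the scene stay as the last step left them, time stands still between calls to the robot, and variables do not carry over. Pictures are saved under pics/ and viewed, about 8 in all and at most 12, crops included, and the job is handed in when it is done.

```bash
ls; mkdir -p pics; cat > h.py <<'E'
import numpy as np,cv2
from cell import env
def cloud(c,st=None):
    z=c["range_z"].astype(float);v,u=np.mgrid[:z.shape[0],:z.shape[1]]
    P=np.dstack([(u-c["cx"])/c["fx"]*z,(v-c["cy"])/c["fy"]*z,z])
    if "rvec" in c:
        R=cv2.Rodrigues(np.array(c["rvec"],float))[0];W=(P-np.array(c["tvec"],float).ravel())@R
    else:
        T=np.array(c["tool_from_camera"]);W=P@T[:3,:3].T+T[:3,3]
        from scipy.spatial.transform import Rotation as Ro
        W=W@Ro.from_euler("xyz",st["tcp_rot"]).as_matrix().T+np.array(st["eef_pos"])
    W[z<=0]=np.nan
    return W
E
python3 - <<'E'
from h import *
s=env.state();print(s)
for n in("scene","side","wrist"):
    c=env.read_camera(n);cv2.imwrite(f"pics/{n}0.png",c["image"]);np.savez(f"{n}0.npz",W=cloud(c,s),img=c["image"])
E
```

```text
pics
{'t': 0.0, 'joints': array([ 1.18343402e+00,  4.91545191e-01,  1.55947685e+00, -1.55418451e-05,
        1.09170524e+00, -1.05628377e-01]), 'qvel': array([ 6.26583380e-04, -1.94035131e-05, -2.15392844e-04,  6.64258374e-04,
       -1.44253685e-04, -5.32562580e-04]), 'tau': array([ 9.11377920e-04, -6.12641716e+01, -2.58175242e+01,  6.92171766e-02,
        4.82514419e-02, -1.26531950e-04]), 'eef_pos': array([173.66369094, 600.11776318, 214.06124259]), 'tcp_rot': array([-3.14046290e+00, -1.05919166e-04,  2.85986584e+00]), 'ft_force': array([ 0.0574616 , -0.57664664,  0.47165576]), 'moment': array([ 0.01033548, -0.03353376,  0.0202161 ]), 'opening': 0.9997726611838155}
```

View pics/scene0.png

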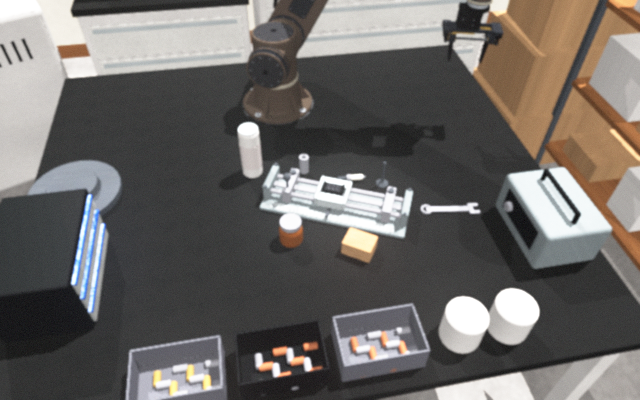

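View pics/side0.png

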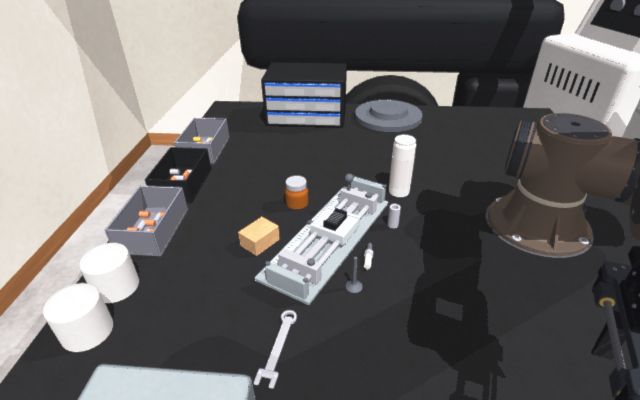

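The scene view shows the gauge at about (335,200) and the carriage at about (333,190). In the side view the pad is at about (335,218). Next I'll enlarge both views and measure the gauge from the point cloud.

```bash
python3 - <<'E'
from h import *
a=np.load("scene0.npz");b=np.load("side0.npz")
A=cv2.resize(a["img"][150:245,250:420],None,fx=4.5,fy=4.5,interpolation=cv2.INTER_CUBIC)[:,:760]
B=cv2.resize(b["img"][165:305,250:400],None,fx=4,fy=4,interpolation=cv2.INTER_CUBIC)
cv2.imwrite("pics/c1.png",A);cv2.imwrite("pics/c2.png",B)
for n,d,(r0,r1,c0,c1) in(("scene",a,(150,245,250,420)),("side",b,(165,305,250,400))):
    W=d["W"];z=W[...,2]
    img=d["img"].astype(int)
    m=np.zeros(z.shape,bool);m[r0:r1,c0:c1]=1
    g=m&(z>-5)&(z<130)
    print(n,"bench z",np.nanmedian(z[r0:r1,c0:c1][z[r0:r1,c0:c1]<6]))
    pl=g&(z>8)&(z<16)&(img.sum(2)>250)
    cnt,lab,st,_=cv2.connectedComponentsWithStats(g.astype(np.uint8)*(z>8))
    P=W[pl][:,:2].astype(np.float32);print("plate",len(P),cv2.minAreaRect(P),P.mean(0))
    t=g&(z>50)&(z<68);k,l,s,ce=cv2.connectedComponentsWithStats(t.astype(np.uint8))
    for i in range(1,k):
        if s[i,4]>8:Q=W[l==i];print("top",s[i],Q.mean(0).round(),Q.min(0).round(),Q.max(0).round())
    dark=g&(z>52)&(z<72)&(img.max(2)<70);Q=W[dark];print("pad",len(Q),np.median(Q,0))
    h=g&(z>80)&(z<125);k,l,s,ce=cv2.connectedComponentsWithStats(h.astype(np.uint8))
    for i in range(1,k):
        if s[i,4]>2:Q=W[l==i];print("high",s[i],Q.mean(0).round(),Q[:,2].max().round())
E
```

```text
scene bench z -0.28364022490935736
plate 2453 ((527.39453125, 73.78141784667969), (439.7071228027344, 306.351318359375), 85.3095932006836) [569.0288   90.82916]
top [299 154   9   9  61] [379.  31.  57.] [364.  18.  50.] [393.  44.  65.]
top [250 156  11  11  55] [ 376. -114.   59.] [ 358. -131.   50.] [386. -98.  68.]
top [262 163  17  28 199] [449. -77.  60.] [ 395. -106.   50.] [496. -49.  67.]
top [281 169  18  27 191] [480. -24.  60.] [425. -54.  50.] [521.   7.  68.]
top [382 168   3   5  12] [476. 256.  57.] [471. 253.  52.] [479. 259.  65.]
top [314 176  38  29 672] [531.  90.  57.] [465.  34.  50.] [587. 152.  68.]
top [382 187  14  28 224] [603. 235.  59.] [549. 208.  51.] [646. 270.  68.]
top [400 188  12  31 206] [622. 281.  61.] [570. 255.  50.] [666. 310.  68.]
top [280 224  21  12  97] [662. -49.  57.] [643. -76.  50.] [672. -21.  68.]
pad 25 [537.49107367  88.48387087  61.92876896]
high [250 150  10  10  80] [ 378. -115.   95.] 118.0
high [383 162   3   4   9] [476. 256.  86.] 91.0
high [282 173   9  10  61] [502. -37. 102.] 110.0
side bench z -1.4745887662314263
plat
[... 327 characters left out ...]
8.] [612. -51.  50.] [664. -14.  68.]
top [340 187  37  16 290] [468. -14.  58.] [421. -48.  50.] [517.  13.  68.]
top [389 204  11   9  73] [376.  37.  56.] [364.  23.  50.] [389.  49.  59.]
top [310 206  50  32 863] [522. 102.  56.] [465.  38.  50.] [583. 155.  68.]
top [278 249  44  24 458] [591. 247.  58.] [544. 213.  50.] [642. 275.  68.]
top [265 261  44  26 446] [614. 291.  59.] [567. 258.  50.] [663. 318.  67.]
top [353 265   4   7  24] [472. 263.  59.] [469. 261.  52.] [476. 266.  67.]
pad 154 [521.42223867 118.60255092  62.09700851]
high [391 165   9   9  63] [ 368. -101.   90.] 105.0
high [345 174   9  10  68] [495. -26. 100.] 111.0
high [353 257   4   5  15] [473. 262.  84.] 87.0
```

View pics/c1.png

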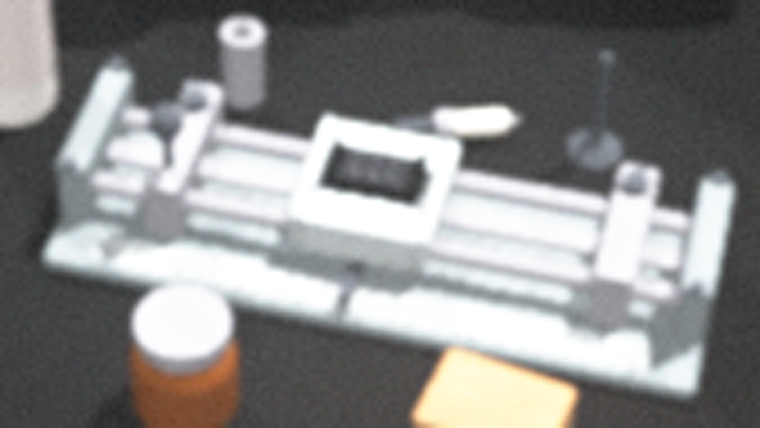

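View pics/c2.png

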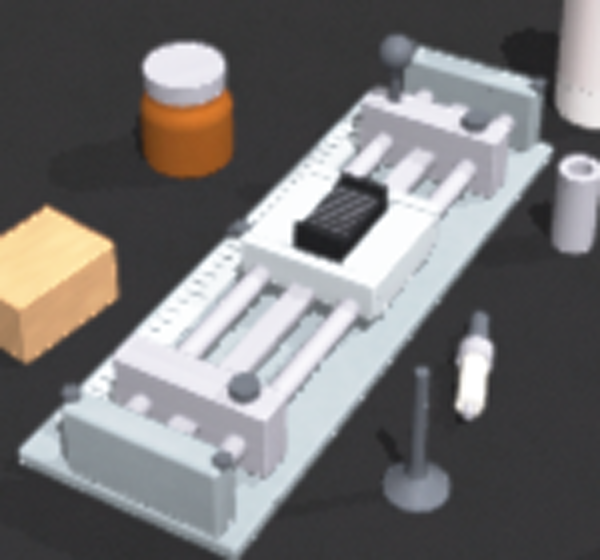

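The pinned stop is the one at world −y: its ball is at about (165,120) in crop 1 and (397,50) in crop 2. The two views roughly agree on these positions:

| Point | World position (mm) |
|---|---|
| Pinned stop | (474, −19) |
| Plain stop | (597, 241) |
| Pad | (527, 96) |

That puts the rail at 64.7° and leaves about 70 mm of travel. I'll go above the pad with the fingers shut, turning 0.16 rad so tool y lies along the rail.

```bash
python3 -m pendant '[[[0,-0.03,-0.025,0,0.02],[0,-0.07,-0.056,0,0.06],[0,-0.11,-0.088,0,0.1],[0,-0.15,-0.12,0,0.14],[0,-0.19,-0.152,0,0.16],[0,-0.23,-0.184,0,0.16],[0,-0.26,-0.209,0,0.16],[0,-0.28,-0.225,0,0.16]]]'; python3 -c "
from cell import env;s=env.state();print(s['t'],s['eef_pos'],s['tcp_rot'])"
```

```text
t: 0.95
eef_pos: [381.4, 303.9, 214.7]
tcp_rot: [-3.141, 0.0, 2.698]
ft_force: [-0.3, 0.3, 0.3]
opening: 0.383
0.95 [381.38614433 303.92816293 214.66286155] [-3.14144470e+00  1.25836091e-04  2.69797083e+00]
```

```bash
python3 -m pendant '[[[0,-0.02,-0.011,0,0],[0,-0.055,-0.031,0,0],[0,-0.095,-0.054,0,0],[0,-0.135,-0.076,0,0],[0,-0.175,-0.099,0,0],[0,-0.205,-0.116,0,0],[0,-0.221,-0.125,0,0],[0,-0.221,-0.125,0,0]]]'; python3 - <<'E'
from h import *
s=env.state();print(s['eef_pos'],s['tcp_rot'],s['ft_force'])
c=env.read_camera("wrist");W=cloud(c,s);np.savez("w1.npz",W=W,img=c["image"])
cv2.imwrite("pics/w1.png",c["image"]);print(np.nanpercentile(W[...,2],[1,50,90,99]),np.array(c["tool_from_camera"]).round(2))
E
```

```text
t: 1.75
eef_pos: [527.3, 97.5, 214.3]
tcp_rot: [-3.141, -0.0, 2.697]
ft_force: [-0.6, 0.6, 1.0]
opening: 0.008
[527.30156998  97.48752688 214.26160121] [-3.14146638e+00 -2.76966080e-04  2.69738222e+00] [-0.60569286  0.57714502  0.98401921]
[ -1.39907035   8.51707247 334.74664279 342.99644679] [[   0.     -0.96   -0.27   77.55]
 [   1.      0.      0.      0.84]
 [  -0.     -0.27    0.96 -170.52]
 [   0.      0.      0.      1.  ]]
```

View pics/w1.png

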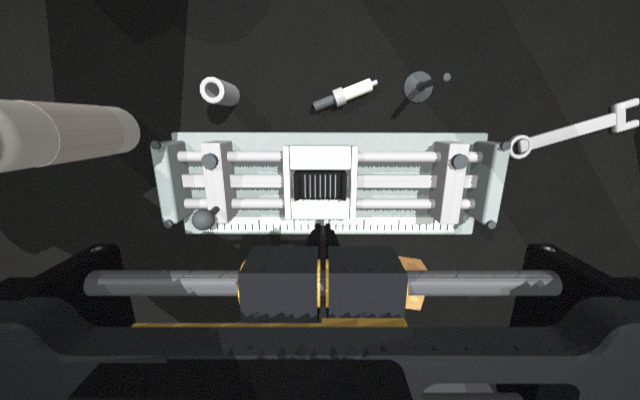

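The wrist view shows the carriage at (320,183), its pad at (320,186), the pinned stop at (215,183) with its ball at (204,218), and the plain stop at (452,183). Next I'll measure these in gauge-aligned tool axes.

```bash
python3 - <<'E'
from h import *
from scipy.spatial.transform import Rotation as Ro
d=np.load("w1.npz");W=d["W"];img=d["img"].astype(int)
R=Ro.from_euler("xyz",[-3.1415,0,2.6974]).as_matrix();T=(W-np.array([527.3,97.5,214.3]))@R
T[...,2]=W[...,2]
roi=np.zeros(W.shape[:2],bool);roi[125:238,145:515]=1
z=W[...,2]
pl=roi&(z>9)&(z<16)
r=cv2.minAreaRect(W[pl][:,:2].astype(np.float32));print("plate",r)
t=roi&(z>51)&(z<59)&(img.max(2)>120)
k,l,s,_=cv2.connectedComponentsWithStats(t.astype(np.uint8))
for i in range(1,k):
    if s[i,4]>60:
        Q=T[l==i];print("top",s[i],"T min/max x,y",np.percentile(Q[:,:2],[1,99],axis=0).round(1).tolist(),"z",np.median(Q[:,2]).round(1),"rect",cv2.minAreaRect(Q[:,:2].astype(np.float32)))
t=roi&(z>58)&(z<64)
k,l,s,_=cv2.connectedComponentsWithStats(t.astype(np.uint8))
for i in range(1,k):
    if s[i,4]>60:
        Q=T[l==i];print("60",s[i],np.percentile(Q[:,:2],[1,99],axis=0).round(1).tolist(),"z",np.median(Q[:,2]).round(1),cv2.minAreaRect(Q[:,:2].astype(np.float32)))
p=roi&(z>60)&(z<75)&(img.max(2)<90);p[:,:280]=0;p[:,360:]=0;p[210:]=0;Q=T[p];print("pad",len(Q),np.percentile(Q,[2,50,98],axis=0).round(1).tolist())
for q in range(290,352,3):print(q,T[186,q].round(1),img[186,q].max(),end=' | ')
E
```

```text
plate ((550.2081298828125, 120.6688461303711), (459.75982666015625, 144.46446228027344), 64.55760192871094)
top [203 142  22  33  91] T min/max x,y [[15.5, -139.1], [51.9, -117.9]] z 55.5 rect ((37.29611587524414, -121.33984375), (17.43232536315918, 42.94142532348633), 61.14108657836914)
top [ 282  146   76   74 3535] T min/max x,y [[-43.2, -46.4], [47.2, 41.9]] z 54.6 rect ((1.5025215148925781, -2.326953887939453), (91.97956085205078, 90.06822967529297), 0.16073071956634521)
60 [ 150  140   29   84 1281] [[-44.2, -198.7], [50.1, -179.9]] z 62.0 ((4.003631591796875, -189.31277465820312), (101.58871459960938, 19.854753494262695), 0.0846593901515007)
60 [ 200  143   28   80 1275] [[-45.3, -141.6], [51.1, -118.3]] z 60.2 ((2.234283447265625, -130.0879364013672), (24.49972915649414, 97.92434692382812), 89.94942474365234)
60 [ 439  143   31   81 1415] [[-47.4, 147.5], [50.9, 170.9]] z 60.4 ((1.4615402221679688, 159.2582244873047), (99.48098754882812, 24.276649475097656), 0.022127989679574966)
60 [ 480  143   31   82 1281] [[-45.2, 199.4], [49.0, 218.4]] z 62.1 ((1.4366912841796875, 209.14
[... 189 characters left out ...]
3648071289, 58.2297248840332), 0.11039599776268005)
pad 1152 [[-13.8, -32.1, 61.4], [3.7, -0.8, 64.7], [18.7, 27.5, 70.2]]
290 [ -2.  -39.2  51.7] 145 | 293 [ -5.5 -37.2  36.8] 132 | 296 [  2.5 -30.   70.6] 52 | 299 [  1.1 -27.   64.6] 42 | 302 [  1.2 -23.4  65. ] 52 | 305 [  1.5 -19.7  66. ] 146 | 308 [  0.9 -16.3  63.5] 58 | 311 [  1.2 -12.7  64.9] 66 | 314 [ 1.4 -9.1 65.6] 118 | 317 [ 1.2 -5.5 65.1] 45 | 320 [ 1.3 -1.9 65.4] 164 | 323 [ 0.8  1.6 63.2] 52 | 326 [ 1.2  5.2 65. ] 73 | 329 [ 1.1  8.8 64.3] 99 | 332 [ 1.4 12.3 65.7] 45 | 335 [ 1.3 15.9 65.1] 182 | 338 [ 0.9 19.6 63.7] 50 | 341 [ 1.9 22.9 67.7] 32 | 344 [ 2.5 26.2 70.5] 45 | 347 [-5.3 32.7 37.6] 133 | 350 [-1.1 34.8 55.3] 127 |
```

The carriage centre is at tool (1.8, −2.3) and measures 92 × 90 mm as it should. The pinned stop is at (2.4, −130), so there's about 71 mm to travel. I'll put the fingertips about 5 mm short of the ridge that faces the pinned stop and descend to z ≈ 75.

```bash
python3 -m pendant '[[[0,0.002,-0.01,0.015,0],[0,0.002,-0.01,0.04,0],[0,0.002,-0.01,0.07,0],[0,0.002,-0.01,0.1,0],[0,0.002,-0.01,0.12,0],[0,0.002,-0.01,0.132,0],[0,0.002,-0.01,0.139,0],[0,0.002,-0.01,0.139,0]]]'
python3 -m pendant '[[[0,0,0,0.003,0],[0,0,0,0.006,0],[0,0,0,0.009,0],[0,0,0,0.011,0],[0,0,0,0.013,0],[0,0,0,0.014,0],[0,0,0,0.015,0],[0,0,0,0.015,0]]]'
```

```text
t: 2.6
eef_pos: [520.1, 91.3, 75.5]
tcp_rot: [-3.141, -0.001, 2.701]
ft_force: [0.5, -0.8, 0.3]
opening: 0.002
t: 3.4
eef_pos: [520.6, 90.7, 61.4]
tcp_rot: [3.141, 0.001, 2.7]
ft_force: [-4.0, 0.0, 12.1]
opening: 0.007
```

```bash
python3 -m pendant '[[[0,0,0,0.001,0],[0,0,0,0.002,0],[0,0,0,0.003,0],[0,0,0,0.0035,0],[0,0,0,0.0035,0],[0,0,0,0.0035,0],[0,0,0,0.0035,0],[0,0,0,0.0035,0]]]'
```

```text
t: 4.2
eef_pos: [520.7, 90.7, 58.2]
tcp_rot: [3.141, 0.001, 2.7]
ft_force: [-4.2, -0.4, 13.9]
opening: 0.002
```

The pad is down about 5.8 mm at 13.9 N, so the brake is free. I'll push along −y.

```bash
python3 -m pendant '[[[0,0,-0.002,0.0003,0],[0,0,-0.006,0.0003,0],[0,0,-0.011,0.0003,0],[0,0,-0.016,0.0003,0],[0,0,-0.021,0.0003,0],[0,0,-0.025,0.0003,0],[0,0,-0.028,0.0003,0],[0,0,-0.03,0.0003,0]]]'
python3 - <<'E'
from h import *
s=env.state();c=env.read_camera("side");W=cloud(c);img=c["image"]
B=cv2.resize(img[150:310,240:420],None,fx=3.5,fy=3.5,interpolation=cv2.INTER_CUBIC);cv2.imwrite("pics/s2.png",B[:,:]);print(s["ft_force"],s["eef_pos"])
E
```

```text
t: 5.0
eef_pos: [507.9, 63.8, 58.2]
tcp_rot: [3.14, 0.001, 2.699]
ft_force: [-3.5, 4.1, 18.8]
opening: 0.002
[-3.47228563  4.14173895 18.84563806] [507.86127517  63.77772403  58.16666112]
```

View pics/s2.png

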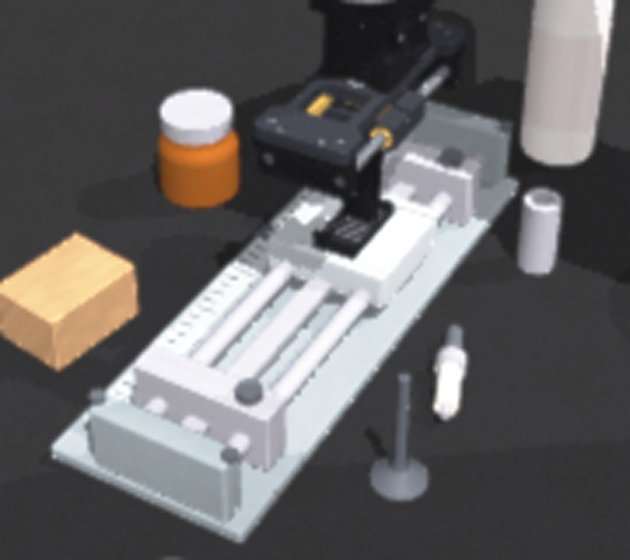

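The side view shows the finger in the pad at (350,215) and the carriage moved with it towards the pinned stop. The pad is on its limit at 18.8 N. I'll keep pushing.

```bash
python3 -m pendant '[[[0,0,-0.004,0,0],[0,0,-0.009,0,0],[0,0,-0.014,0,0],[0,0,-0.019,0,0],[0,0,-0.024,0,0],[0,0,-0.029,0,0],[0,0,-0.033,0,0],[0,0,-0.036,0,0]]]'
python3 -m pendant '[[[0,0,-0.001,0,0],[0,0,-0.002,0,0],[0,0,-0.003,0,0],[0,0,-0.004,0,0],[0,0,-0.005,0,0],[0,0,-0.006,0,0],[0,0,-0.006,0,0],[0,0,-0.006,0,0]]]'
```

```text
t: 5.85
eef_pos: [492.3, 31.2, 58.1]
tcp_rot: [3.141, 0.001, 2.699]
ft_force: [-3.9, 3.9, 19.8]
opening: 0.008
t: 6.65
eef_pos: [489.9, 26.1, 58.1]
tcp_rot: [3.14, 0.001, 2.699]
ft_force: [-3.8, 6.1, 20.1]
opening: 0.005
```

```bash
python3 -m pendant '[[[0,0,-0.001,0,0],[0,0,-0.002,0,0],[0,0,-0.002,0,0],[0,0,-0.002,0,0],[0,0,-0.002,0,0],[0,0,-0.002,0,0],[0,0,-0.002,0,0],[0,0,-0.002,0,0]]]'
```

```text
t: 7.45
eef_pos: [489.9, 24.5, 58.1]
tcp_rot: [3.14, 0.003, 2.699]
ft_force: [0.2, 9.1, 16.1]
opening: 0.004
```

```bash
python3 -m pendant '[[[0,0,-0.001,0,0],[0,0,-0.002,0,0],[0,0,-0.003,0,0],[0,0,-0.003,0,0],[0,0,-0.003,0,0],[0,0,-0.003,0,0],[0,0,-0.003,0,0],[0,0,-0.003,0,0]]]'
python3 - <<'E'
from h import *
s=env.state();print(s["ft_force"],s["eef_pos"])
for n in("side","scene"):
    c=env.read_camera(n);W=cloud(c);G=(W-[527.3,97.5,0])@np.array([[.903,-.429,0],[.429,.903,0],[0,0,1]]).T
    img=c["image"];m=(abs(G[...,0])<60)&(G[...,1]>-150)&(G[...,1]<30)&(G[...,2]>50)&(G[...,2]<58.5)&(img.min(2)>120)
    k,l,st,_=cv2.connectedComponentsWithStats(m.astype(np.uint8))
    for i in range(1,k):
        if st[i,4]>40:Q=G[l==i];print(n,st[i],np.percentile(Q,[2,50,98],axis=0).round(1).tolist())
    if n=="side":cv2.imwrite("pics/s3.png",cv2.resize(img[150:310,240:420],None,fx=3.5,fy=3.5,interpolation=cv2.INTER_CUBIC))
E
```

```text
t: 8.25
eef_pos: [489.3, 21.6, 58.1]
tcp_rot: [3.139, 0.004, 2.699]
ft_force: [1.6, 7.8, 14.4]
opening: 0.002
[ 1.64652848  7.76461729 14.36449862] [489.28133748  21.55830835  58.13177754]
side [325 191  52  31 559] [[-49.3, -135.6, 50.3], [-22.7, -72.1, 52.9], [40.7, -28.6, 58.2]]
scene [281 170  47  30 484] [[-43.5, -139.0, 50.3], [22.4, -76.4, 54.1], [49.4, -32.3, 58.2]]
```

View pics/s3.png

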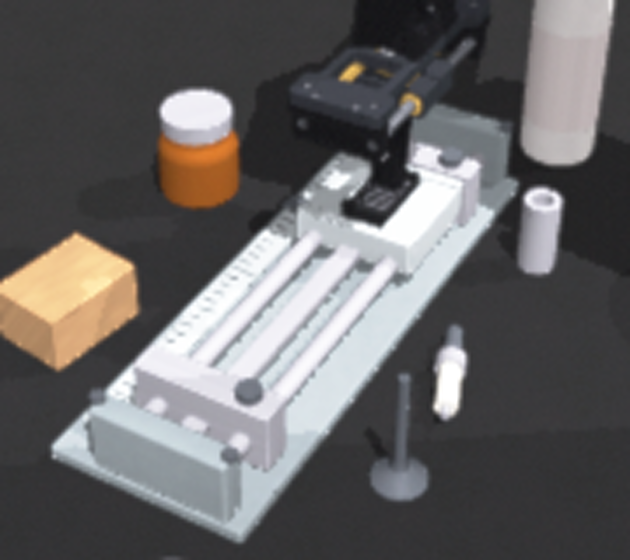

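The carriage's leading edge now runs into the pinned stop at (460,180), with no gap left. Its trailing edge is at about −28 to −32 mm against −28 expected when home. The rail force has levelled off at about 8 N with the tip slipping, so it's against the stop. I'll lift straight up.

```bash
python3 -m pendant '[[[0,0,0,-0.001,0],[0,0,0,-0.003,0],[0,0,0,-0.006,0],[0,0,0,-0.01,0],[0,0,0,-0.02,0],[0,0,0,-0.045,0],[0,0,0,-0.08,0],[0,0,0,-0.12,0]]]'
python3 -m pendant '[[[0,0,0.01,-0.02,0],[0,0,0.02,-0.03,0],[0,0,0.02,-0.03,0],[0,0,0.02,-0.03,0],[0,0,0.02,-0.03,0],[0,0,0.02,-0.03,0],[0,0,0.02,-0.03,0],[0,0,0.02,-0.03,0]]]'
python3 - <<'E'
from h import *
from scipy.spatial.transform import Rotation as Ro
s=env.state();c=env.read_camera("wrist");W=cloud(c,s);img=c["image"].astype(int);cv2.imwrite("pics/w2.png",c["image"])
T=(W-[527.3,97.5,0])@Ro.from_euler("xyz",[-3.1415,0,2.6974]).as_matrix();z=W[...,2]
roi=(abs(T[...,0])<55)&(T[...,1]>-160)&(T[...,1]<40)
for lo,hi,br in((51,58,1),(58.3,62,1),(58,75,0)):
    t=roi&(z>lo)&(z<hi)&((img.max(2)>120) if br else (img.max(2)<100))
    k,l,st,_=cv2.connectedComponentsWithStats(t.astype(np.uint8))
    for i in range(1,k):
        if st[i,4]>100:Q=T[l==i];print(lo,st[i],np.percentile(Q[:,:2],[1,99],axis=0).round(1).tolist(),np.median(z[l==i]).round(1),cv2.minAreaRect(Q[:,:2].astype(np.float32)))
E
```

```text
t: 9.15
eef_pos: [486.8, 21.0, 177.9]
tcp_rot: [-3.141, -0.002, 2.7]
ft_force: [0.8, 0.2, 0.2]
opening: 0.008
t: 9.95
eef_pos: [495.9, 39.1, 206.5]
tcp_rot: [-3.141, -0.001, 2.7]
ft_force: [-0.5, -1.2, 0.3]
opening: 0.005
51 [ 276  146   79   80 3685] [[-42.4, -118.5], [47.6, -29.2]] 54.6 ((2.6849327087402344, -73.61231231689453), (90.67761993408203, 96.85269165039062), 89.95114135742188)
58.3 [ 255  146   25   82 1227] [[-44.8, -141.9], [51.5, -118.5]] 60.3 ((2.4040794372558594, -130.35289001464844), (98.598876953125, 24.096717834472656), 0.08735700696706772)
58 [ 289  175   54   30 1260] [[-14.6, -103.7], [18.9, -42.9]] 64.7 ((1.910665512084961, -73.4437255859375), (61.71650314331055, 34.401302337646484), 89.80610656738281)
```

View pics/w2.png

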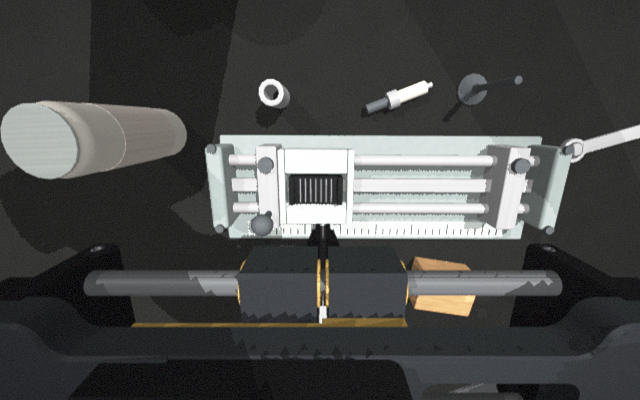

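The wrist view shows the carriage (315,187) touching the pinned stop (267,187). The distance from pad centre to stop is 56.9 mm, where home is 57. The pad measures 64.7 mm high, the same as before pressing, so it is up. The loose things are still standing. I'll hand the job in.

```bash
python3 -c "
from cell import env;print(env.job_done())"
```

```text
the job is handed in; nothing more can be done
None
```

The carriage is home against the pinned stop with the pad back up, and I handed the job in at about 10 s of the 35 s allowed. No verdict was reported.

With the fingers shut, I pressed the pad down about 5.8 mm at roughly 14 N. I then pushed the carriage about 71 mm along the rail until the push force levelled off at about 8 N, and lifted straight up.

**Last checks:**
- **Position:** the pad centre is 56.9 mm from the middle of the pinned stop; home is 57 mm and the limit is 60 mm.
- **Pad:** it measures 64.7 mm above the bench, the same as before pressing, so it has sprung back up.
- **Robot:** it is clear of everything, at z ≈ 206 mm with about 1 N on the wrist, which is noise level.
- **Loose things:** the ones in the last wrist picture look untouched. I did not measure their positions, and the jar was out of that picture (last seen upright in the side view just before the lift).

**Disagreement:** before the lift, the scene camera put the carriage's trailing edge at about −32 mm, while the side camera gave −28.6 mm and −28 mm was expected. The closer wrist view afterwards gave −29 mm, which agrees with the carriage being home.

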